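# Open the stone pot and hold the spring slide at the viewing mark

### The arm

A 7-joint arm with a two-finger parallel gripper is mounted at the origin on the work surface. World frame = base frame: x ahead of the robot, y to its left, z up, the work surface at z = 0. Lengths are in mm, angles in rad, forces in N, time in s.
With the tool pointing down it reaches from about 400 to 850 mm from the base axis. Payload 4.5 kg.
Tool frame: the origin (TCP) lies on the front face of the gripper's body, between the roots of the fingers; the fingertips stand 64 mm ahead of it and the grasp point (between the pads) lies 45 mm ahead of it; z points along the fingers, x is the direction in which the jaws open and shut, and the axes are right-handed (so a half turn about z gives the same grasp; the last joint's range is limited). The gripper opens to 88 mm and grips with 3 to 60 N. Pads are 18 mm wide; open, the fingers measure 123 mm over their backs; the gripper's body (75 mm by 187 mm) begins 45 mm behind the grasp point.
Start: joints at [-1.07, 0.689, -0.195, 1.565, 0.157, 0.902, -0.215], TCP at [281.253, 558.161, 302.743] pointing down, gripper open.
Joint ranges: [-3.01, 3.01], [-0.46, 2.08], [-1.47, 1.51], [0.13, 2.56], [-1, 4.14], [0.04, 2.09], [-2.66, 2.66]. Speed limits (rad/s): [2.57, 2.57, 3.14, 3.14, 3.14, 3.14, 3.14].

### API

Orientations are given as a 3x3 rotation matrix whose columns are the frame's x, y, z axes.
In Python, from bench import manip gives the robot as it stands.
- The arm moves only by the tool carry_out, never from a script. Its argument "rows" is a list of rows, each a list of 6 numbers: the shift along the tool's x, y, z in mm, then the turn, a rotation vector about the tool's x, y, z in degrees. A call has 1 to 12 rows; each row is the pose to reach, as a shift and turn from the pose commanded when the call began, along the tool's axes at that moment; what a row does not reach only later rows make up. A row lasts 1/12 s, in which the tool goes at most 41.7 mm and 7.16 degrees, less where a joint would pass 70% of its speed; a pose out of reach is approached as far as the arm can. A call with a gripper value outside its range is refused whole. "jaw" is the opening, from 0 (shut) to 1 (fully open), set as the call begins (left out, the last holds). The fingers move at their own pace and stop on an object; "force" is the grip in N (left out, the last holds). Time passes only in rows, so rows that repeat a pose let the fingers close. It gives the time, the measured TCP pose, the force and the opening at its end, in the units of the state.
- manip.sense(): the state, without advancing time (a new reading comes with each control period).
- manip.snapshot(name): name is "scene" or "side" or "wrist"; returns the picture (384x512x3 uint8, red, green, blue); there is no depth.
- manip.camera_params(name): a dict with "fx", "fy", "cx", "cy" (pixels), "dist_coeffs" ([k1, k2, p1, p2, k3] as OpenCV has them; the pictures are not rectified), "extrinsics" (4x4, takes a point from world to camera coordinates); the wrist camera has in their place "T_tool_cam" (4x4, takes a point from camera to tool coordinates, whose origin is the TCP and whose axes are the tool frame's). Camera axes: x right, y down, z forward; pixel columns grow to the right and rows downward; lengths in mm; the calibration is good to about 2 mm. A picture is of the moment at which its call begins: read the wrist's pose just before it. camera_params takes no time and is no camera call.
- manip.hand_in(): hands the job in, once; it reports no verdict.
The state is a dict: "time_s": time; "joint_positions": joint angles; "dq": joint speeds; "joint_efforts": joint torques, N m; "position": TCP position; "orientation": TCP orientation; "force": force on the tool from outside, world axes, zero at the start; "ft_torque": the same for the moment, N m; "width": opening from 0.0 (shut) to 1.0 (fully open).
Only numpy, scipy, OpenCV 4.12 (cv2) and the standard library are available. Lean on these libraries where they do the work, as an engineer would, in place of code of your own. Each camera call takes 0.05 s, during which the arm holds its last target. There are 200 camera calls.

### The job

Take the lid off the small metal pot by its knob and set it down gently on the bare bench top, knob up, and let go of it. Then pull the spring-loaded slide that carries the pot out by its upright handle until the two lugs on the pot's sides line up with the two pointers beside the track, and finish while still holding it there: it springs back if released. Leave the other things on the bench alone.

Things in the scene. Friction and masses are not known exactly. Their poses are not given: they have to be found in the camera images.
- lid_center (a point): Middle of the loose round aluminium lid, on its axis, half its 42 mm height (21 mm above its underside); z up through the knob. 0.11 kg. From below: plug 52 mm in diameter, 6 mm high (sits in the pot's mouth, 5 mm play); flange 72 mm in diameter, 6 to 11 mm; neck 12 mm; round wooden knob 20 mm in diameter, 22 to 42 mm, so the knob's middle is 11 mm above this point. Starts on the pot.
- pot (a point): On the axis of the steel pot (fixed to the slide), level with its two lugs, 40 mm above the bench. Pot 64 mm in diameter, open on top, rim 55 mm above the bench, wall 3.5 mm. The lugs are 4 mm wide bars that stick out along +x and -x to 42 mm from the axis. y lies along the track; pulled, the slide moves towards -y.
- handle (a point): Grip point of the slide's upright steel handle, 55 mm above the bench: a plate 44 mm wide (its x, across the track), 12 mm thick (its y, the direction of the pull), from 20 to 70 mm above the bench; the flat slide around its foot is 20 mm above the bench. It lies 160 mm from the pot's axis on the pull side (-y). Axes as pot.
- mark (a point): The mark: midway between the tips of two pointers, 40 mm above the bench, on the track's centre line. They are 4 mm wide, tips 44 mm either side of the centre line, on two fixed posts (14 mm square, 45 mm high, 60 mm either side); their place along the track varies, 45 to 90 mm from the pot's start. Axes as pot. With the pot on the mark, pot and mark coincide.
- slide (a joint): How far the slide is pulled out, m: 0 at home (it is held there by the spring), stop at 0.12. The spring pulls back with 3 N at 0 plus 50 N/m: about 5 to 8 N at the mark.
- track: The fixed track: base plate 90 mm wide (x), with side rails 20 mm high, from y = -190 to +140 mm; a spring housing 32 mm high with two tubes goes on to y = +245 mm. Origin on the bench, on the centre line; at home the pot is at y = +90 mm and the handle at y = -70 mm. The slide is pulled towards -y.
- stone_center (a point): Bystander: the middle of a loose black sharpening stone, 50 x 140 x 18 mm, lying flat. Leave alone.
- jar_center (a point): Bystander: the middle of a small loose white jar, 42 mm in diameter, 50 mm high. Leave alone.
- clamp_center (a point): Bystander: the middle of a loose wooden ring clamp with a brass band, 29 x 115 x 24 mm, lying flat. Leave alone.
Mind the look-alikes: they are no part of the job. What is meant by the part that bears lid_center is not green or purple, and is the larger of those in its own colour.

How it is judged (in metres and radians):
On the way, in this order (a step that is already met when the one before it is completed fails the run):
1. the lid lies flat on the bench top, knob up, let go and at rest (height (world z) of lid_center below 0.025 m and angle between lid_center's own z axis and vertical below 0.1 rad and contact force between the fingers and lid below 0.05 N and linear speed of lid below 0.02 m/s), for 0.2 s.
2. the slide is pulled until the pot's lugs are at the pointers, and held (y of pot in the frame of mark between -0.005 and 0.005 m and contact force between the fingers and slide above 1.5 N), for 0.3 s.
At the end, for the whole second after the job is handed in: The fingers hold the slide still with the pot's lugs within 5 mm of the pointers along the track, and the lid lies flat on the bench top, knob up, released and at rest (all of step 1 and all of step 2 and velocity of joint slide between -0.01 and 0.01 m/s); the arm keeps its last pose, push and grip.
It fails at once if the lid is dropped or thrown (moves faster than 0.7 m/s out of the fingers) (linear speed of lid above 0.7 m/s and contact force between the fingers and lid below 0.05 N).
It fails at once if a bystander is moved by more than 20 mm (distance of any of stone_center, jar_center, clamp_center from where it was at the start of the episode above 0.02 m).
It also fails if it takes over 51 s, if anything falls off the work surface, if the arm or the gripper's body presses on something with over 40 N, if the wrist force passes 120 N, or if a joint passes its speed limit or range.

## Working session

There is one attempt and no reset: what is moved stays moved. The work goes in short steps, Python scripts to look and compute and a tool call to move; the robot and the scene stay as the last step left them, time stands still between calls to the robot, and variables do not carry over. Pictures are saved under pics/ and viewed, about 8 in all and at most 12, crops included, and the job is handed in when it is done.

Besides the shell and the picture viewer there is one more tool, called after ">>>" as a command line: name --pt "numbers of a row" for each row, then --argument value for the rest. carry_out: Moves the arm, as the interface text tells. Its arguments: {"type":"object","properties":{"rows":{"type":"array"},"jaw":{"type":"number"},"force":{"type":"number"}},"required":["rows"]}

```bash
mkdir -p pics; python3 - <<'E'
from bench import manip
import cv2,numpy as np
s=manip.sense();print(s['time_s'],s['position'],s['orientation'],s['width'])
a=[manip.snapshot(n) for n in("scene","side")]
for n,i in zip(("scene","side"),a): cv2.imwrite(f"pics/{n}0.png",i[...,::-1])
for n in("scene","side","wrist"):print(n,manip.camera_params(n))
E
```

```text
0.0 [281.0432515  557.65902861 301.91346109] [[ 4.49875303e-01  8.93091091e-01 -7.16905523e-04]
 [ 8.93089457e-01 -4.49875856e-01 -1.71372037e-03]
 [-1.85302688e-03  1.30699706e-04 -9.99998275e-01]] 1.0015936863917763
scene {'fx': 437.870026085983, 'fy': 437.870026085983, 'cx': 255.38344728106026, 'cy': 195.46538688305674, 'dist_coeffs': array([0.05437104, 0.        , 0.        , 0.        , 0.        ]), 'extrinsics': array([[-4.34447802e-01,  9.00603275e-01,  1.29941916e-02,
         1.82298670e+02],
       [ 4.88587543e-01,  2.47763581e-01, -8.36597526e-01,
        -2.64656098e+02],
       [-7.56661959e-01, -3.57109156e-01, -5.47663885e-01,
         1.42123463e+03],
       [ 0.00000000e+00,  0.00000000e+00,  0.00000000e+00,
         1.00000000e+00]])}
side {'fx': 421.981520716424, 'fy': 421.981520716424, 'cx': 247.87297390357713, 'cy': 195.1545160896113, 'dist_coeffs': array([-0.07117157,  0.        ,  0.        ,  0.        ,  0.        ]), 'extrinsics': array([[ 7.42040361e-01, -6.70342054e-01,  4.19925728e-03,
        -3.91073010e+02],
       [-4.76830804e-01, -5.32213849e-01, -6.99557577e-01,
         3.82738583e+02],
       [ 4.71177766e-01,  5.17097622e-01, -7.14563897e-01,
         5.46451460e+02],
       [ 0.00000000e+00,  0.00000000e+00,  0.00000000e+00,
         1.00000000e+00]])}
wrist {'fx': 281.6379082708176, 'fy': 281.6379082708176, 'cx': 255.12013350855565, 'cy': 186.81678112577802, 'dist_coeffs': array([-0.0031574,  0.       ,  0.       ,  0.       ,  0.       ]), 'T_tool_cam': array([[ 9.99998721e-01,  1.21227514e-03, -1.04341426e-03,
         3.14191216e-01],
       [-8.54357353e-04,  9.56329679e-01,  2.92288925e-01,
        -7.58353615e+01],
       [ 1.35218262e-03, -2.92287660e-01,  9.56329491e-01,
        -8.19379148e+01],
       [ 0.00000000e+00,  0.00000000e+00,  0.00000000e+00,
         1.00000000e+00]])}
```

View pics/scene0.png

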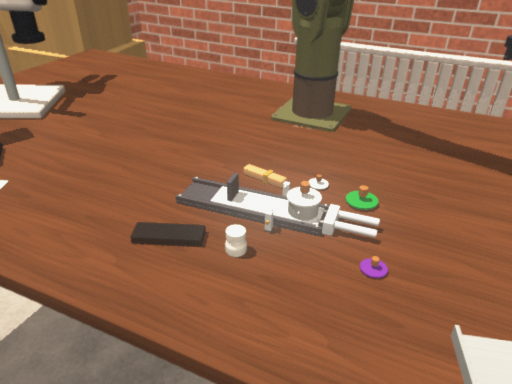

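View pics/side0.png

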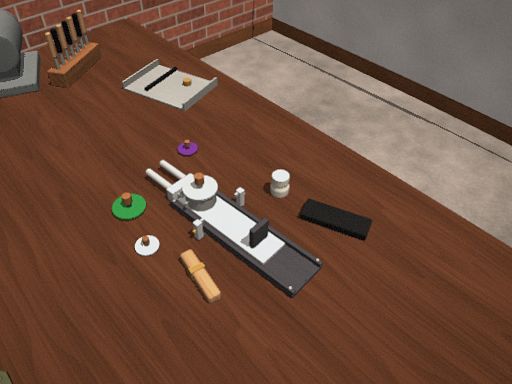

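The scene view shows the pot with its lid (knob at about 305,187), the handle at (233,187), and the posts at (286,187) and (268,221). The side view has the knob at (199,180), the handle at (259,232), and the posts at (198,229) and (240,197). The look-alike lids are green, purple and a small white one.

```bash
cat > h.py <<'E'
from bench import manip
import cv2,numpy as np
def ray(n,uv,pose=None):
    p=manip.camera_params(n);K=np.array([[p['fx'],0,p['cx']],[0,p['fy'],p['cy']],[0,0,1]])
    d=np.append(cv2.undistortPoints(np.array([[uv]],float),K,np.array(p['dist_coeffs']))[0,0],1)
    if n=='wrist':
        T=np.eye(4);T[:3,:3]=pose['orientation'];T[:3,3]=pose['position'];M=T@p['T_tool_cam']
    else: M=np.linalg.inv(p['extrinsics'])
    return M[:3,3],M[:3,:3]@d
def plane(n,uv,z,pose=None):
    o,d=ray(n,uv,pose);return (o+d*(z-o[2])/d[2])
def tri(a,b):
    A=np.zeros((3,3));B=np.zeros(3)
    for o,d in(a,b):
        d=d/np.linalg.norm(d);P=np.eye(3)-np.outer(d,d);A+=P;B+=P@o
    return np.linalg.solve(A,B)
E
python3 - <<'E'
from h import *
np.set_printoptions(precision=1,suppress=True)
for nm,s,d,z in[('knob',(305,187),(199,180),81),('handle',(233,187),(259,232),45),('postA',(286,184),(198,222),45),('postB',(269,213),(240,190),45),
 ('jar',(236,241),(280,184),25),('clamp',(265,176),(200,275),12),('stone',(169,234),(335,219),9),('white',(319,183),(147,245),8),('green',(362,200),(128,206),8)]:
    print(nm,plane('scene',s,z),plane('side',d,z),tri(ray('scene',s),ray('side',d)))
# corners of base plate
for s in [(180,196),(320,228),(200,183)]: print(plane('scene',s,20))
for s in [(292,287),(319,264),(178,203)]: print(plane('side',s,20))
E
for n in scene side; do python3 - $n <<'E'
import cv2,sys
n=sys.argv[1];i=cv2.imread(f'pics/{n}0.png')
i=i[160:250,170:390] if n=='scene' else i[150:300,110:330]
cv2.imwrite(f'pics/{n}c.png',cv2.resize(i,None,fx=3.5,fy=3.5,interpolation=cv2.INTER_CUBIC))
E
done
```

```text
knob [555.4 176.7  81. ] [552.8 174.1  81. ] [553.5 175.8  79.5]
handle [571.6  18.3  45. ] [571.3  18.   45. ] [571.3  18.2  44.8]
postA [507.4 117.   45. ] [500.9 114.3  45. ] [502.5 115.8  42.2]
postB [625.3 128.9  45. ] [618.5 125.8  45. ] [620.8 127.6  41.9]
jar [711.4  99.4  25. ] [708.2  97.1  25. ] [709.6  98.4  23.3]
clamp [446.   38.5  12. ] [441.5  35.2  12. ] [442.3  36.7   9.6]
stone [734.3 -39.5   9. ] [731.7 -40.3   9. ] [732.9 -40.1   7.8]
white [411.  164.5   8. ] [408.1 160.9   8. ] [408.5 163.2   5.9]
green [437.  274.6   8. ] [434.5 276.2   8. ] [434.9 275.2   7.6]
[622.7 -87.5  20. ]
[594.  227.7  20. ]
[555.9 -77.3  20. ]
[543.5 -97.2  20. ]
[615.8 -96.6  20. ]
[513.2 202.3  20. ]
```

View pics/sidec.png

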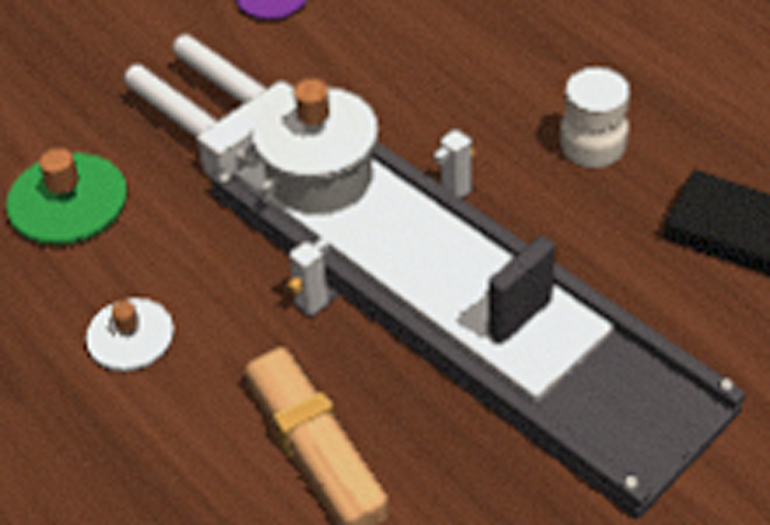

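>>> carry_out --pt "-18 35 5 0 0 -3" --pt "-37 69 10 0 0 -6" --pt "-55 104 15 0 0 -9" --pt "-73 138 21 0 0 -12" --pt "-92 173 26 0 0 -15" --pt "-110 208 31 0 0 -18" --pt "-128 242 36 0 0 -21" --pt "-146 277 41 0 0 -24" --pt "-165 311 46 0 0 -27" --pt "-183 346 52 0 0 -30" --pt "-202 380 57 0 0 -33" --pt "-219 415 62 0 0 -33" --jaw 1

```text
time_s: 1.1
position: [553.8, 173.5, 240.1]
orientation: [[-0.111, 0.994, -0.001], [0.994, 0.111, -0.001], [-0.0, -0.001, -1.0]]
force: [-0.2, -0.7, -0.1]
width: 0.997
```

```bash
python3 - <<'E'
from h import *
np.set_printoptions(precision=3,suppress=True)
s=manip.sense();im=manip.snapshot('wrist');cv2.imwrite('pics/w1.png',im[...,::-1])
print(s['time_s'],s['position'],s['orientation'],s['joint_positions'],s['force'])
hsv=cv2.cvtColor(im,cv2.COLOR_RGB2HSV)
print('purple',plane('scene',(374,268),8))
import pickle;pickle.dump(s,open('s1.pkl','wb'))
E
```

```text
1.1 [553.755 173.511 240.053] [[-0.111  0.994 -0.001]
 [ 0.994  0.111 -0.001]
 [-0.    -0.001 -1.   ]] [-0.15   0.733 -0.402  1.758  0.402  0.734  0.92 ] [-0.209 -0.74  -0.112]
purple [648.189 349.915   8.   ]
```

View pics/w1.png

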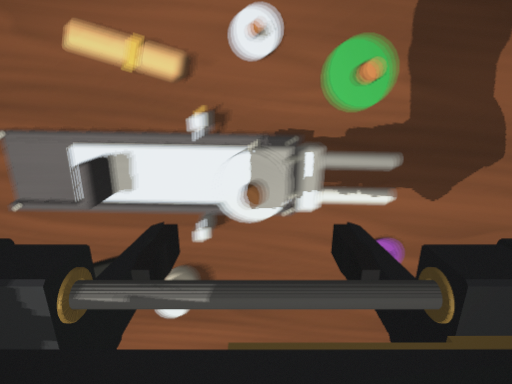

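The wrist view is blurred, with the knob at about (254,190). I'll let the arm settle and measure again.

>>> carry_out --pt "0 0 0 0 0 0" --pt "0 0 0 0 0 0" --pt "0 0 0 0 0 0"

```text
time_s: 1.4
position: [552.5, 177.3, 240.7]
orientation: [[-0.111, 0.994, -0.001], [0.994, 0.111, 0.001], [0.001, -0.001, -1.0]]
force: [-0.4, 0.5, -0.9]
width: 1.0
```

```bash
python3 - <<'E'
from h import *
np.set_printoptions(precision=3,suppress=True)
s=manip.sense();im=manip.snapshot('wrist');cv2.imwrite('pics/w2.png',cv2.resize(im[90:250,0:420,::-1],None,fx=1.9,fy=1.9,interpolation=cv2.INTER_CUBIC))
print(s['position'],s['orientation'][0])
import pickle;pickle.dump(s,open('s1.pkl','wb'))
hsv=cv2.cvtColor(im,cv2.COLOR_RGB2HSV)
m=cv2.inRange(hsv,(3,110,90),(18,255,255));m[:150]=0;m[225:]=0;m[:,:215]=0;m[:,300:]=0
n,_,st,c=cv2.connectedComponentsWithStats(m)
for i in range(1,n):
  if st[i,4]>15: print(st[i],c[i],plane('wrist',c[i],88,s))
E
```

```text
[552.454 177.324 240.714] [-0.111  0.994 -0.001]
[243 185  21  20 333] [253.231 194.21 ] [555.173 176.377  88.   ]
[222 206  78  19 693] [266.521 219.342] [577.595 190.923  88.   ]
```

View pics/w2.png

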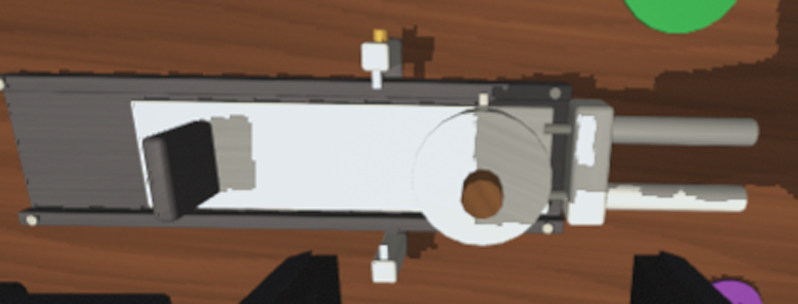

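The wrist view shows the knob top at (253,194), a lug at (254,142), and pointer tips at about (198,135) and (202,220).

```bash
python3 - <<'E'
from h import *
import pickle
np.set_printoptions(precision=2,suppress=True)
s=pickle.load(open('s1.pkl','rb'))
f=lambda u,v,z:plane('wrist',(u/1.9-.24,v/1.9+90-.24),z,s)
q={k:f(*a) for k,a in dict(ptT=(376,86,40),ptB=(383,246,40),lug=(483,98,40),r1=(5,76,20),r2=(568,88,20),c1=(1,84,20),c2=(33,220,20),c3=(548,228,20),c4=(556,93,20),s1=(132,101,20),s2=(474,107,20),h1=(150,140,70),h2=(170,218,70)).items()}
for k in q:print(k,q[k])
a=lambda p,r:np.degrees(np.arctan2(*(q[r]-q[p])[1::-1]))
print('yaw',a('r1','r2')-90,a('c2','c3')-90,a('c1','c4')-90,a('s1','s2')-90,a('ptT','ptB'))
E
```

```text
ptT [515.66 116.15  40.  ]
ptB [605.89 124.91  40.  ]
lug [515.64 172.46  40.  ]
r1 [535.86 -93.86  20.  ]
r2 [507.47 219.42  20.  ]
c1 [540.62 -96.75  20.  ]
c2 [621.67 -89.64  20.  ]
c3 [592.   220.53  20.  ]
c4 [510.98 213.15  20.  ]
s1 [542.11 -24.28  20.  ]
s2 [523.96 168.18  20.  ]
h1 [549.48  14.85  70.  ]
h2 [588.98  22.09  70.  ]
yaw 5.177305754191792 5.465250452477292 5.4639335369990505 5.386035543278581 5.545494325701059
```

>>> carry_out --pt "-1 2 25 0 0 0" --pt "-1 2.5 50 0 0 0" --pt "-1 2.5 75 0 0 0" --pt "-1 2.5 95 0 0 0" --pt "-1 2.5 108 0 0 0" --pt "-1 2.5 112 0 0 0" --pt "-1 2.5 112 0 0 0" --pt "-1 2.5 112 0 0 0"

```text
time_s: 2.12
position: [555.8, 176.4, 129.4]
orientation: [[-0.111, 0.994, 0.001], [0.994, 0.111, 0.001], [0.001, 0.001, -1.0]]
force: [0.0, 0.6, 0.1]
width: 1.002
```

>>> carry_out --pt "0 0 0 0 0 0" --pt "0 0 0 0 0 0" --pt "0 0 0 0 0 0" --pt "0 0 0 0 0 0" --pt "0 0 0 0 0 0" --pt "0 0 0 0 0 0" --pt "0 0 0 0 0 0" --pt "0 0 0 0 0 0" --pt "0 0 0 0 0 0" --pt "0 0 0 0 0 0" --jaw 0 --force 20

```text
time_s: 2.95
position: [555.9, 175.1, 128.7]
orientation: [[-0.109, 0.994, -0.0], [0.994, 0.109, 0.0], [0.0, 0.0, -1.0]]
force: [-0.5, 0.5, -0.5]
width: 0.266
```

>>> carry_out --pt "0 0 0 0 0 0" --pt "0 0 0 0 0 0" --pt "0 0 0 0 0 0" --pt "0 0 0 0 0 0"

```text
time_s: 3.28
position: [555.9, 175.2, 128.7]
orientation: [[-0.109, 0.994, -0.0], [0.994, 0.109, 0.0], [0.0, 0.0, -1.0]]
force: [-0.7, 0.9, -0.9]
width: 0.219
```

>>> carry_out --pt "0 0 -4 0 0 0" --pt "0 0 -10 0 0 0" --pt "0 0 -18 0 0 0" --pt "0 0 -26 0 0 0" --pt "0 0 -34 0 0 0" --pt "0 0 -38 0 0 0" --pt "0 0 -40 0 0 0" --pt "0 0 -40 0 0 0"

```text
time_s: 3.95
position: [556.2, 175.2, 169.4]
orientation: [[-0.109, 0.994, 0.001], [0.994, 0.109, 0.0], [0.0, 0.001, -1.0]]
force: [-1.2, 0.8, -1.4]
width: 0.218
```

```bash
python3 - <<'E'
from h import *
im=manip.snapshot('side');cv2.imwrite('pics/s3.png',cv2.resize(im[110:270,90:310,::-1],None,fx=3.5,fy=3.5))
print(manip.sense()['width'],manip.sense()['position'])
E
```

```text
0.21891378486755453 [555.96560027 175.05292901 168.96723633]
```

View pics/s3.png

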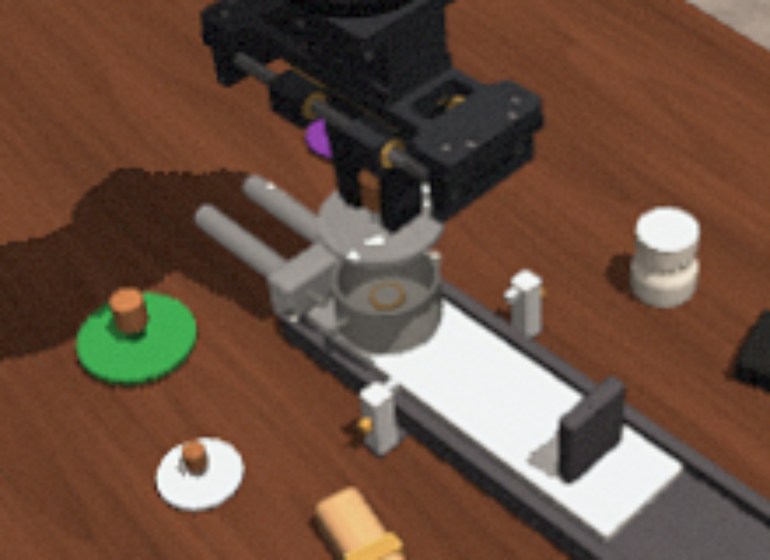

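The lid is held level and the pot is open. I'm carrying it to the bare bench at about (685,215).

>>> carry_out --pt "2 8 0 0 0 0" --pt "4 22 0 0 0 0" --pt "8 40 0 0 0 0" --pt "12 60 0 0 0 0" --pt "15 80 0 0 0 0" --pt "19 100 0 0 0 0" --pt "22 115 0 0 0 0" --pt "24 126 0 0 0 0" --pt "26 132 0 0 0 0" --pt "26 133 0 0 0 0" --pt "26 133 0 0 0 0"

```text
time_s: 4.92
position: [684.7, 215.5, 168.1]
orientation: [[-0.109, 0.994, -0.001], [0.994, 0.109, -0.0], [-0.0, -0.001, -1.0]]
force: [-0.5, 0.2, -0.9]
width: 0.218
```

>>> carry_out --pt "0 0 6 0 0 0" --pt "0 0 16 0 0 0" --pt "0 0 28 0 0 0" --pt "0 0 40 0 0 0" --pt "0 0 52 0 0 0" --pt "0 0 64 0 0 0" --pt "0 0 72 0 0 0" --pt "0 0 77 0 0 0" --pt "0 0 80 0 0 0" --pt "0 0 82 0 0 0" --pt "0 0 82 0 0 0" --pt "0 0 82 0 0 0"

```text
time_s: 5.92
position: [685.6, 215.7, 87.2]
orientation: [[-0.109, 0.994, 0.001], [0.994, 0.109, 0.001], [0.0, 0.001, -1.0]]
force: [-0.3, -0.1, -0.6]
width: 0.215
```

>>> carry_out --pt "0 0 1 0 0 0" --pt "0 0 2 0 0 0" --pt "0 0 3 0 0 0" --pt "0 0 4 0 0 0" --pt "0 0 5 0 0 0" --pt "0 0 5 0 0 0" --pt "0 0 5 0 0 0"

```text
time_s: 6.5
position: [685.2, 215.5, 81.6]
orientation: [[-0.109, 0.994, -0.0], [0.994, 0.109, -0.0], [0.0, -0.0, -1.0]]
force: [0.5, 0.4, -1.5]
width: 0.217
```

>>> carry_out --pt "0 0 0.5 0 0 0" --pt "0 0 1 0 0 0" --pt "0 0 1.5 0 0 0" --pt "0 0 2 0 0 0" --pt "0 0 2 0 0 0" --pt "0 0 2 0 0 0"

```text
time_s: 7.0
position: [685.3, 215.4, 79.8]
orientation: [[-0.109, 0.994, 0.0], [0.994, 0.109, 0.0], [0.0, 0.0, -1.0]]
force: [-0.4, -0.7, -1.1]
width: 0.218
```

>>> carry_out --pt "0 0 0.5 0 0 0" --pt "0 0 1 0 0 0" --pt "0 0 1 0 0 0" --pt "0 0 1 0 0 0" --pt "0 0 1 0 0 0"

```text
time_s: 7.42
position: [685.3, 215.5, 79.7]
orientation: [[-0.109, 0.994, 0.0], [0.994, 0.109, -0.0], [-0.0, 0.0, -1.0]]
force: [-3.0, -0.7, 4.7]
width: 0.216
```

Contact is confirmed at +4.7 N in z, so I'll open and lift.

>>> carry_out --pt "0 0 0 0 0 0" --pt "0 0 0 0 0 0" --pt "0 0 0 0 0 0" --pt "0 0 0 0 0 0" --pt "0 0 0 0 0 0" --pt "0 0 0 0 0 0" --pt "0 0 0 0 0 0" --pt "0 0 0 0 0 0" --jaw 0.8

```text
time_s: 8.08
position: [685.3, 215.5, 78.7]
orientation: [[-0.109, 0.994, -0.0], [0.994, 0.109, 0.0], [0.0, -0.0, -1.0]]
force: [0.2, 0.3, -0.5]
width: 0.787
```

>>> carry_out --pt "0 0 -8 0 0 0" --pt "0 0 -20 0 0 0" --pt "0 0 -40 0 0 0" --pt "0 0 -65 0 0 0" --pt "0 0 -90 0 0 0" --pt "0 0 -110 0 0 0" --pt "0 0 -120 0 0 0" --pt "0 0 -120 0 0 0"

```text
time_s: 8.75
position: [686.8, 216.2, 202.7]
orientation: [[-0.109, 0.994, 0.006], [0.994, 0.109, 0.003], [0.002, 0.006, -1.0]]
force: [-0.4, 0.3, -0.5]
width: 0.798
```

```bash
python3 - <<'E'
from h import *
im=manip.snapshot('side');cv2.imwrite('pics/s4.png',cv2.resize(im[90:270,90:350,::-1],None,fx=3,fy=3))
s=manip.sense();print(s['width'],s['position'],s['orientation'],s['joint_positions'])
E
```

```text
0.7972786788282352 [685.85488645 215.74292973 200.44624533] [[-1.08878032e-01  9.94051254e-01  2.77109259e-03]
 [ 9.94054806e-01  1.08875372e-01  1.09386586e-03]
 [ 7.85654990e-04  2.87371587e-03 -9.99995562e-01]] [-0.18547303  0.95322674 -0.39734529  1.3223227   0.40108651  0.94148507
  1.01240928]
```

View pics/s4.png

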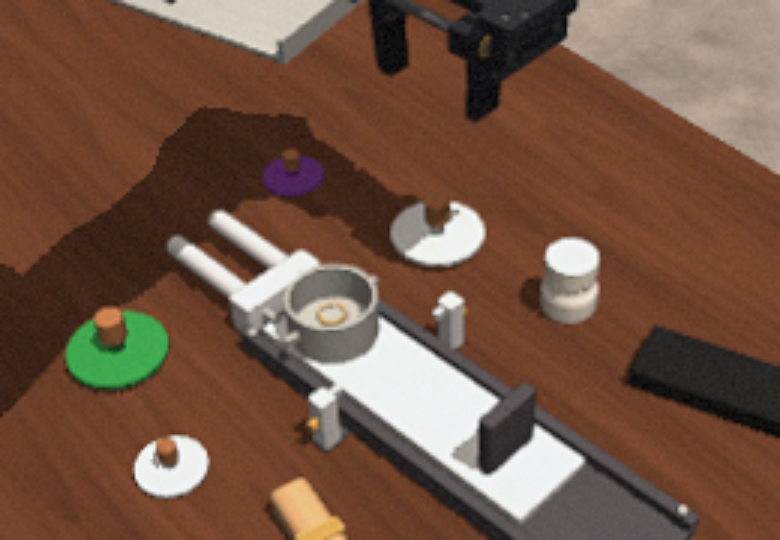

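The lid lies flat, knob up, on the bare bench, and nothing else has moved. Now the handle.

>>> carry_out --pt "-10 -7 0 0 0 0" --pt "-30 -22 0 0 0 0" --pt "-55 -40 0 0 0 0.4" --pt "-80 -59 0 0 0 0.8" --pt "-105 -77 0 0 0 0.8" --pt "-130 -95 0 0 0 0.8" --pt "-155 -114 0 0 0 0.8" --pt "-172 -126 0 0 0 0.8" --pt "-182 -133 0 0 0 0.8" --pt "-185 -136 0 0 0 0.8" --pt "-185 -136 0 0 0 0.8" --pt "-185 -136 0 0 0 0.8" --jaw 1

```text
time_s: 9.8
position: [570.9, 18.4, 198.5]
orientation: [[-0.096, 0.995, 0.001], [0.995, 0.096, 0.002], [0.002, 0.001, -1.0]]
force: [-0.7, -0.1, 0.5]
width: 1.001
```

>>> carry_out --pt "0 0 10 0 0 0" --pt "0 0 30 0 0 0" --pt "0 0 50 0 0 0" --pt "0 0 70 0 0 0" --pt "0 0 88 0 0 0" --pt "0 0 97 0 0 0" --pt "0 0 99 0 0 0" --pt "0 0 99 0 0 0" --pt "0 0 99 0 0 0"

```text
time_s: 10.55
position: [570.8, 17.4, 100.2]
orientation: [[-0.096, 0.995, 0.001], [0.995, 0.096, 0.001], [0.0, 0.001, -1.0]]
force: [-0.5, -0.1, 0.1]
width: 1.0
```

Grip with 50 N.

>>> carry_out --pt "0 0 0 0 0 0" --pt "0 0 0 0 0 0" --pt "0 0 0 0 0 0" --pt "0 0 0 0 0 0" --pt "0 0 0 0 0 0" --pt "0 0 0 0 0 0" --pt "0 0 0 0 0 0" --pt "0 0 0 0 0 0" --pt "0 0 0 0 0 0" --pt "0 0 0 0 0 0" --pt "0 0 0 0 0 0" --pt "0 0 0 0 0 0" --jaw 0 --force 50

```text
time_s: 11.55
position: [570.2, 16.7, 99.7]
orientation: [[-0.095, 0.995, -0.0], [0.995, 0.095, -0.0], [-0.0, -0.0, -1.0]]
force: [-0.3, -0.5, 0.2]
width: 0.132
```

>>> carry_out --pt "0 0 0 0 0 0" --pt "0 0 0 0 0 0" --pt "0 0 0 0 0 0" --pt "0 0 0 0 0 0"

```text
time_s: 11.88
position: [570.2, 16.7, 99.7]
orientation: [[-0.095, 0.995, -0.0], [0.995, 0.095, -0.0], [-0.0, -0.0, -1.0]]
force: [0.2, -1.3, 0.6]
width: 0.128
```

>>> carry_out --pt "-2 0 0 0 0 0" --pt "-6 0 0 0 0 0" --pt "-12 0 0 0 0 0" --pt "-19 0 0 0 0 0" --pt "-26 0 0 0 0 0" --pt "-33 0 0 0 0 0" --pt "-40 0 0 0 0 0" --pt "-46 0 0 0 0 0" --pt "-51 0 0 0 0 0" --pt "-54 0 0 0 0 0" --pt "-55.5 0 0 0 0 0" --pt "-56 0 0 0 0 0"

```text
time_s: 12.88
position: [575.4, -39.0, 99.7]
orientation: [[-0.095, 0.995, 0.0], [0.995, 0.095, 0.001], [0.001, 0.0, -1.0]]
force: [-0.4, 6.1, -0.5]
width: 0.132
```

>>> carry_out --pt "0 0 0 0 0 0" --pt "0 0 0 0 0 0" --pt "0 0 0 0 0 0" --pt "0 0 0 0 0 0"

```text
time_s: 13.22
position: [575.4, -38.8, 99.7]
orientation: [[-0.095, 0.995, -0.0], [0.995, 0.095, 0.001], [0.001, 0.0, -1.0]]
force: [-0.6, 5.6, 0.2]
width: 0.131
```

```bash
python3 - <<'E'
from h import *
s=manip.sense();print(s['width'],s['position'],s['force'])
w=manip.snapshot('wrist')[...,::-1];d=manip.snapshot('side')[...,::-1];c=manip.snapshot('scene')[...,::-1]
R=lambda i,f:cv2.resize(i,None,fx=f,fy=f,interpolation=cv2.INTER_CUBIC)
a=R(d[150:260,150:283],3);b=R(c[160:250,220:353],3);l=np.vstack([a,b])
cv2.imwrite('pics/e.png',l)
cv2.imwrite('pics/ew.png',R(w[20:320,150:512],2))
import pickle;pickle.dump(s,open('s2.pkl','wb'))
E
```

```text
0.13126513724962427 [575.44018917 -38.76757901  99.68316863] [-0.55354465  5.57193689  0.24449026]
```

View pics/ew.png

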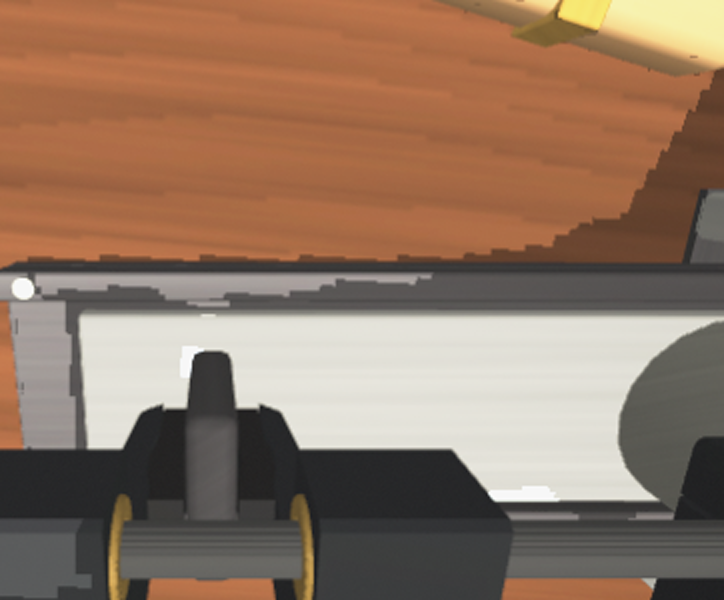

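View pics/e.png

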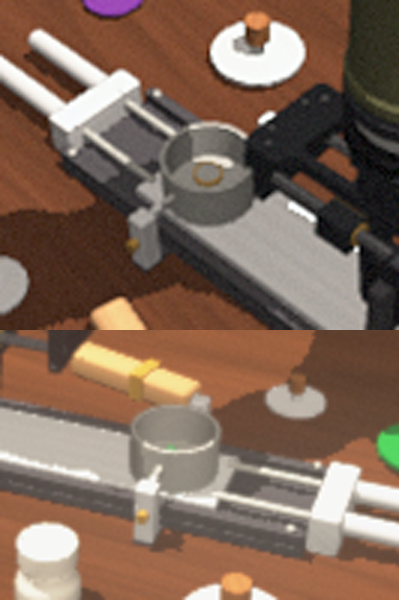

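The handle is gripped. In the side and scene views, each visible lug meets its pointer near (150,195) and (152,475) in the crop. I'll zoom in.

```bash
python3 - <<'E'
from h import *
d=manip.snapshot('side')[...,::-1];c=manip.snapshot('scene')[...,::-1]
R=lambda i:cv2.resize(i,None,fx=12,fy=12,interpolation=cv2.INTER_CUBIC)
cv2.imwrite('pics/e2.png',np.hstack([R(d[198:238,186:219]),R(c[195:235,253:286])]))
E
```

```text
(no output)
```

View pics/e2.png

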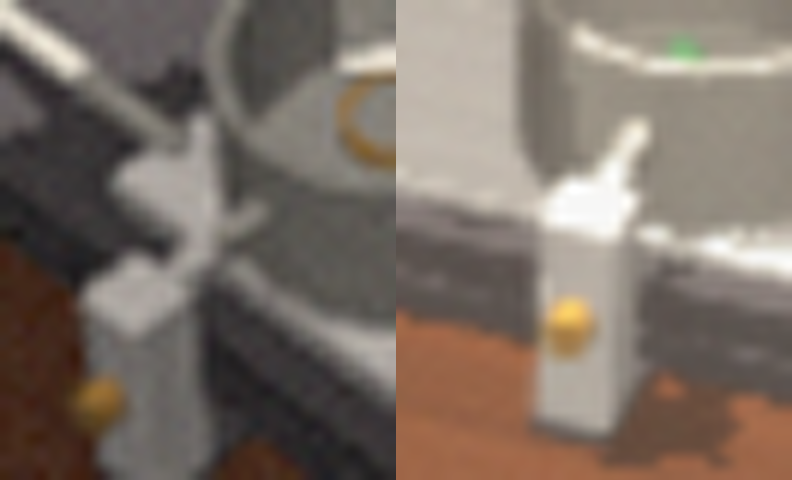

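```bash
python3 - <<'E'
from h import *
y=np.array([-.095,.9955]);x=np.array([.9955,.095]);o=np.array([560.8,120.5])
def t(n,u,v,x0,y0,off=0):
    p=plane(n,((u-off)/12+x0-.46,v/12+y0-.46),40)[:2]-o;print(n,p@x,p@y)
for u,v in[(178,275),(195,258),(235,222),(255,208)]:t('side',u,v,186,198)
print()
for u,v in[(640,130),(625,158),(612,180)]:t('scene',u,v,253,195,396)
E
```

```text
side -51.6846038504725 2.4985989689190067
side -47.30891528560662 3.1426069751183205
side -37.51093549696421 4.0390052073908524
side -33.17197284236683 3.85540501042438

scene 29.564543208738787 -1.2165030407444724
scene 38.56154017762194 -0.9383514958832433
scene 45.60720341644004 -0.9160348140067383
```

Lug minus pointer along the track is about +1 mm in the side view and −0.2 mm in the scene view, well inside 5 mm. I'll hold briefly and hand in.

>>> carry_out --pt "0 0 0 0 0 0" --pt "0 0 0 0 0 0" --pt "0 0 0 0 0 0" --pt "0 0 0 0 0 0" --pt "0 0 0 0 0 0" --pt "0 0 0 0 0 0"

```text
time_s: 13.97
position: [575.4, -38.8, 99.7]
orientation: [[-0.095, 0.995, -0.0], [0.995, 0.095, 0.001], [0.001, 0.0, -1.0]]
force: [-0.8, 5.6, 0.6]
width: 0.134
```

```bash
python3 -c "
from bench import manip
s=manip.sense();print(s['time_s'],s['position'],s['force'],s['width']);print(manip.hand_in())"
```

```text
13.9667 [575.44221763 -38.78188308  99.69433553] [-0.84018032  5.58772121  0.59858989] 0.134401479141579
the job is handed in; nothing more can be done
None
```

I took the lid off by its knob and set it down gently on the bare bench at about (685, 215) mm. I then gripped the slide's handle at 50 N, pulled it out about 56 mm, and handed in at 14.0 s while still holding it there. The hand-in gives no verdict.

- **Lid:** a side picture after release shows it flat and knob up, and it was still lying there in the last pictures.
- **Slide:** at hand-in the arm was steady, with about 5.6 N of spring pull.
- **Lugs and pointers:** the two camera views differ slightly. The side view puts the lug about 1 mm from its pointer and the scene view about 0.2 mm the other way, both inside the 5 mm limit.
- **Bystanders:** the arm never went near them and they looked unmoved in the pictures, but I did not measure their positions again at the end.

No check failed.

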